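# Release the hold-down bar of a vial shaker

## Robot

A 6-joint arm with a two-finger parallel gripper is mounted at the origin on the work surface. World frame = base frame: x ahead of the robot, y to its left, z up, the work surface at z = 0. Lengths are in m, angles in degrees, forces in N, time in s.
With the tool pointing down it reaches from about 0.325 to 0.85 m from the base axis. Payload 15.5 kg.
Tool frame: the origin (TCP) lies at the very end of the fingers, on their centre line; the grasp point (between the pads) lies arm.grip_depth behind it (arm.grip_depth is the distance from the TCP to the grasp point, in m); z points along the fingers, y is the direction in which the jaws open and shut (so a half turn about z gives the same grasp; the last joint's range is limited). The gripper opens to 91 mm and grips with 3 to 60 N. Pads are 32 mm wide; open, the fingers measure 118 mm over their backs; the gripper's body (76 mm by 178 mm) begins 60 mm behind the grasp point.
Start: joints at [59.043, 28.281, 77.091, -0, 74.628, -5.472], TCP at [0.269, 0.564, 0.214] pointing down, gripper open.
Joint ranges: [-166.48, 166.48], [-47.26, 123.95], [12.59, 153.08], [-70.14, 250.14], [6.76, 159.57], [-176.63, 176.63]. Speed limits (degrees/s): [108.29, 108.29, 147.25, 172.46, 172.46, 172.46].

## Interface

Orientations are given as a 3x3 rotation matrix whose columns are the frame's x, y, z axes.
In Python, from rig import arm gives the robot as it stands. Calls block until the motion is done:
- arm.move_to(position, orientation): joint-space move of the TCP to a pose.
- arm.move_l(position, orientation=None, feed=0.15): straight line of the TCP; orientation=None keeps the orientation; feed is the mean speed in m/s.
- arm.move_joints(angles): joint-space move.
- arm.grip(opening): finger opening in m; the grip force is fixed at half the most; returns when the fingers have stopped.
- arm.sleep(seconds).
- arm.solve_ik(position, orientation): joint angles nearest the present ones, or None.
- arm.snapshot(name): name is "scene" or "top" or "wrist"; returns the picture (400x640x3 uint8, red, green, blue); there is no depth.
- arm.get_calibration(name): a dict with "intrinsics" (3x3 intrinsics, pixels), "cam_to_world" (4x4, takes a point from camera to world coordinates). Camera axes: x right, y down, z forward; pixel columns grow to the right and rows downward; lengths in m; the calibration is good to about 2 mm. The wrist camera is an equidistant fisheye: a pixel r from the principal point sees the ray r / f radians off the axis. A picture is of the moment at which its call begins: read the wrist's pose just before it. get_calibration takes no time and is no camera call; for the wrist camera it gives the pose at the moment of the call.
A pose or a line that the arm cannot do raises arm.Unreachable and nothing moves.
- arm.sign_off(): hands the job in, once; it reports no verdict.
Readings, each from a call of its own:
- arm.current_t(): time.
- arm.current_joint_positions(): joint angles.
- arm.current_dq(): joint speeds.
- arm.current_tau(): joint torques, N m.
- arm.current_ee_pos(): TCP position.
- arm.current_tool_rot(): TCP orientation.
- arm.current_force(): force on the tool from outside, world axes, zero at the start.
- arm.current_torque(): the same for the moment, N m.
- arm.current_width(): finger opening in m.
Only numpy, scipy, OpenCV 4.12 (cv2) and the standard library are available. Lean on these libraries where they do the work, as an engineer would, in place of code of your own. Each camera call takes 0.05 s, during which the arm holds its last target.

## Task

The vial tray on the shaker is about to be taken off: first press both of its hinged covers down until their catches hold them shut. Then grip the upright tab of the hold-down bar's latch, pull it sideways against its spring (away from the bar, towards the shaker's front), lift the bar's coupler off the ball stud and keep it raised about 8 cm above where it sat, covers still shut. Finish while still holding the bar up by the tab, at rest, and leave the bottle, pot and beaker alone.

Things in the scene. Friction and masses are not known exactly. Their poses are not given: they have to be found in the camera images.
- shaker: white vial shaker fixed on the bench, 220 (x) by 360 (y) mm. Origin: centre of its underside, on the bench. Own x points from its front (knob, panel) to its rear, own y along its length, z up; yaw varies. On it: a white tray 200 by 220 mm, rim 89 mm high; over the tray's middle a 24 mm wide hold-down bar along y, top 104 mm high; hinge cheeks 109 mm high at own y = +147
- cover_front (a joint): front cover's angle, rad: 0 shut, grows as it rises; starts ajar at 0.3 to 0.6. White-framed clear flap, 86 mm from hinge to free edge, 210 mm along own y, 5 mm thick; hinge at the shaker's own x = -14 mm, 90 mm high. A sprung friction hinge keeps it ajar; in the last 0.1 rad a ball catch at mid-edge resists: 2 to 5 N down near the edge snaps it shut; let go before, it springs back to 0.1-0.2
- cover_front_edge (a point): middle of the front cover's free edge, on its top face. When shut it is at own x = -100 mm, y = 0 of the shaker and 95 mm above the bench, and the cover's top face is level
- cover_rear (a joint): rear cover's angle: mirror image of the front cover, hinged at the shaker's own x = +14 mm, free edge towards the shaker's rear. Same sizes, angle, start range, spring and catch
- cover_rear_edge (a point): middle of the rear cover's free edge, on its top face. When shut it is at own x = +100 mm, y = 0 of the shaker and 95 mm above the bench
- hold_bar (a joint): angle of the hold-down bar about its hinge, rad: 0 = down with the coupler on the ball, grows as the coupler end rises (0.28 is 80 mm up), up to 1.2. The bar with its coupler weighs about 0.4 kg (2 to 4 N to lift at the coupler) and falls back if let go. With the latch unpulled it is locked
- bar_hinge (a point): point on the bar's hinge axis, fixed on the shaker at own (0, +145) mm, 98 mm above the bench. The axis is level, along the shaker's x; the tab moves on a circle of 292 mm radius about it
- coupler_mid (a point): the coupler: an upturned dark steel cup, 58 mm across, 38 mm high, on the free end of the bar, over the 36 mm steel ball stud at the shaker's own (0, -145) mm. This point: on the cup's axis, level with the bar's mid thickness (98 mm above the bench when down); its flat top is at 112 mm
- latch (a joint): slide of the latch with its tab, m: 0 = locked (blade hooked under the ball), 0.016 = fully pulled (end stop) towards the shaker's own -x. Free of the ball from about 0.008. The spring takes 2.4 N at the start and 7.2 N fully pulled, and shuts the latch when let go
- pull_tab: upright steel tab of the latch, in front of the coupler: 10 mm thick (shaker's x), 24 mm wide (y); its top is 154 mm above the bench when down, 42 mm above the coupler's top beside it. Moves with latch and bar. Origin: the coupler's point plus the latch's slide, 40 mm behind the tab's plane
- tab_grip (a point): the point to grip on the tab: middle of its width and thickness, 132 mm above the bench when down (22 mm below the tab's top, 20 mm above the coupler's top). Locked, it is at own (-40, -145) mm of the shaker. Grip it across its 10 mm thickness, from above
- reagent_bottle: amber bottle, 60 mm across, 130 mm high, loose; not to be moved. Origin: centre of its underside
- pot: white jar, 64 mm across, 70 mm high, loose; not to be moved. Origin: centre of its underside
- beaker: glass beaker, 72 mm across, 90 mm high, loose; not to be moved. Origin: centre of its underside

How it is judged (in metres and radians):
On the way, in this order (a step that is already met when the one before it is completed fails the run):
1. both covers are shut (value of joint each of cover_front, cover_rear below 0.04 rad), for 0.2 s.
2. the latch is pulled by its tab while the bar is still down (value of joint latch above 0.007 m and value of joint hold_bar below 0.06 rad and contact force between the fingers and pull_tab above 0.5 N), for 0.05 s.
3. the bar is lifted off the ball (value of joint hold_bar above 0.2 rad), for 0.1 s.
At the end, for the whole second after the job is handed in: The bar is held up at 0.2 to 0.45 rad (coupler 58 to 126 mm above where it sat), still (under 0.05 rad/s), with the fingers on the pull tab (over 1 N); both covers are shut (under 0.04 rad) (all of step 1 and value of joint hold_bar between 0.2 and 0.45 rad and velocity of joint hold_bar between -0.05 and 0.05 rad/s and contact force between the fingers and pull_tab above 1 N); the arm keeps its last pose, push and grip.
It fails at once if the bottle, pot or beaker is disturbed (moved over 25 mm) (distance of any of reagent_bottle, pot, beaker from where it was at the start of the episode above 0.025 m).
It also fails if it takes over 54 s, if anything falls off the work surface, if the arm or the gripper's body presses on something with over 40 N, if the wrist force passes 120 N, or if a joint passes its speed limit or range.

## Working session

There is one attempt and no reset: what is moved stays moved. The work goes in short steps, each a Python script; the robot and the scene stay as the last script left them, time stands still between calls to the robot, and variables do not carry over. Pictures are saved under pics/ and viewed, and the job is handed in when it is done.

```bash
ls; mkdir -p pics
python3 - <<'E'
from rig import arm
import cv2
for n in ("scene","top","wrist"):
    c=arm.get_calibration(n); im=arm.snapshot(n); cv2.imwrite(f"pics/{n}0.png",im[:,:,::-1])
    print(n,c["intrinsics"],c["cam_to_world"])
print(arm.grip_depth,arm.current_ee_pos(),arm.current_tool_rot(),arm.current_t(),arm.current_width())
E
```

```text
pics
scene [[425.25320487   0.         315.42493783]
 [  0.         425.25320487 199.17452155]
 [  0.           0.           1.        ]] [[-0.48856265  0.74315261 -0.45719879  1.12609171]
 [ 0.87252093  0.41834421 -0.25237939  0.30972374]
 [ 0.00371006 -0.52221866 -0.85280356  1.22596569]
 [ 0.          0.          0.          1.        ]]
top [[507.65260533   0.         323.80611208]
 [  0.         507.65260533 195.69073043]
 [  0.           0.           1.        ]] [[-0.01885178 -0.98702795  0.1594379   0.30948347]
 [-0.99978796  0.01728837 -0.01118727 -0.00438842]
 [ 0.00828573 -0.15961499 -0.98714457  1.58479911]
 [ 0.          0.          0.          1.        ]]
wrist [[309.70691629   0.         316.98633966]
 [  0.         309.70691629 200.67092217]
 [  0.           0.           1.        ]] [[ 0.43189641  0.86238182  0.26412702  0.19335554]
 [ 0.90192193 -0.41246667 -0.12809398  0.59979151]
 [-0.00152233  0.29354529 -0.95594396  0.38355477]
 [ 0.          0.          0.          1.        ]]
0.0188 [0.26876651 0.56394461 0.21347645] [[-9.02715739e-01  4.30237234e-01 -4.66761408e-04]
 [ 4.30237480e-01  9.02715380e-01 -8.07892107e-04]
 [ 7.37674367e-05 -9.30115172e-04 -9.99999565e-01]] 0.15 0.09126447820882959
```

View pics/scene0.png

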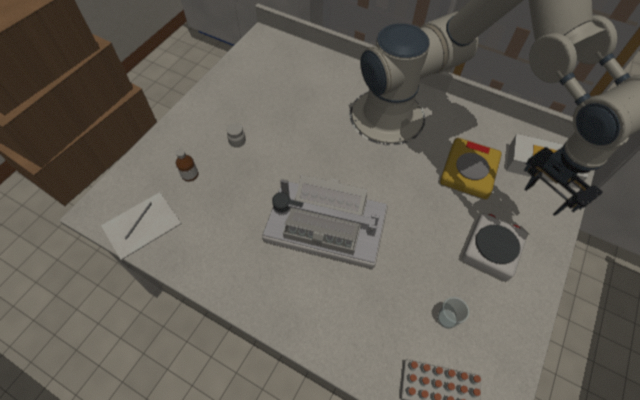

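View pics/top0.png

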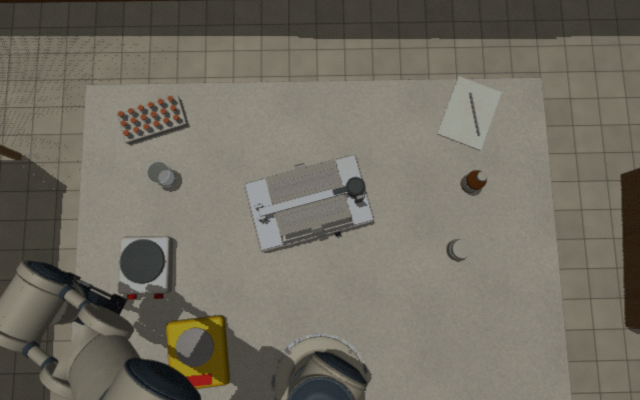

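View pics/wrist0.png

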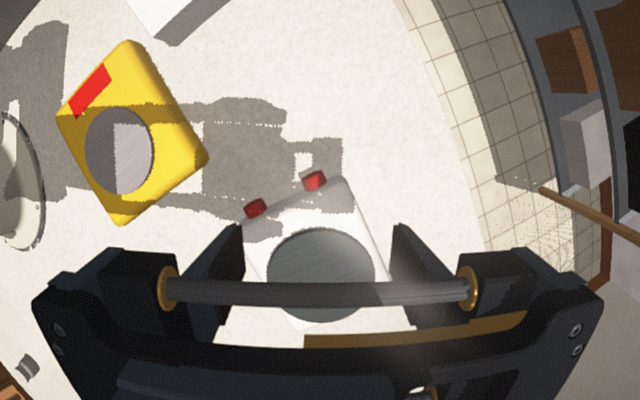

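Run:
```python
import cv2
t=cv2.imread("pics/top0.png")[145:260,235:385]; cv2.imwrite("pics/top0z.png",cv2.resize(t,None,fx=5,fy=5,interpolation=cv2.INTER_CUBIC))
t=cv2.imread("pics/scene0.png")[170:270,255:395]; cv2.imwrite("pics/scene0z.png",cv2.resize(t,None,fx=5,fy=5,interpolation=cv2.INTER_CUBIC))
```

```text
(no output)
```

View pics/top0z.png

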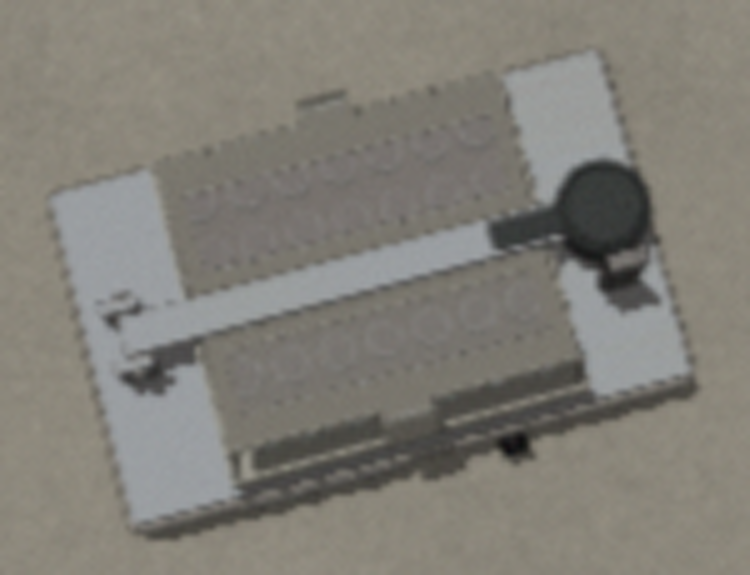

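View pics/scene0z.png

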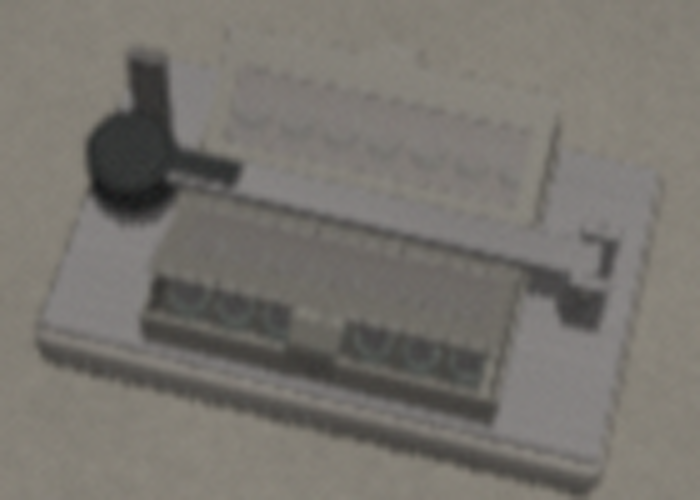

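```bash
cat > h.py <<'E'
import numpy as np, cv2
def ray(c,uv,fish=False):
    K=c["intrinsics"];T=c["cam_to_world"]
    x=(uv[0]-K[0,2])/K[0,0];y=(uv[1]-K[1,2])/K[1,1]
    if fish:
        r=np.hypot(x,y); d=np.array([x/r*np.sin(r),y/r*np.sin(r),np.cos(r)]) if r>0 else np.array([0,0,1.])
    else: d=np.array([x,y,1.])
    return T[:3,3],T[:3,:3]@d
def onz(c,uv,z,fish=False):
    o,d=ray(c,uv,fish); return o+d*(z-o[2])/d[2]
def proj(c,p,fish=False):
    K=c["intrinsics"];T=c["cam_to_world"]
    q=T[:3,:3].T@(np.asarray(p)-T[:3,3])
    if fish:
        th=np.arctan2(np.hypot(q[0],q[1]),q[2]);s=th/np.hypot(q[0],q[1])
        return K[0,0]*q[0]*s+K[0,2],K[1,1]*q[1]*s+K[1,2]
    return K[0,0]*q[0]/q[2]+K[0,2],K[1,1]*q[1]/q[2]+K[1,2]
def two(c1,u1,c2,u2,f1=False,f2=False):
    o1,d1=ray(c1,u1,f1);o2,d2=ray(c2,u2,f2)
    d1/=np.linalg.norm(d1);d2/=np.linalg.norm(d2)
    A=np.stack([d1,-d2],1);s=np.linalg.lstsq(A,o2-o1,rcond=None)[0]
    a=o1+s[0]*d1;b=o2+s[1]*d2
    return (a+b)/2,np.linalg.norm(a-b)
E
python3 - <<'E'
from rig import arm
from h import *
c=arm.get_calibration("top");s=arm.get_calibration("scene")
P=lambda x,y:(x/5+235-.4,y/5+145-.4)
S=lambda x,y:(x/5+255-.4,y/5+170-.4)
print("coupler",onz(c,P(603,208),.112), onz(s,S(128,152),.112))
print("hinge",onz(c,P(150,330),.104))
print("2v coupler",two(c,P(603,208),s,S(128,152)))
a=onz(c,P(188,342),.104);b=onz(c,P(492,266),.104);print("edge yaw",a,b,np.degrees(np.arctan2(*(a-b)[[1,0]])))
a=onz(c,P(180,303),.104);b=onz(c,P(480,226),.104);print("edge yaw",a,b,np.degrees(np.arctan2(*(a-b)[[1,0]])))
for n,uv,z in(("bottle",(476,181),.1),("pot",(457,250),.05),("beaker",(165,178),.05)):print(n,onz(c,uv,z))
E
```

```text
coupler [ 0.57409055 -0.1141971   0.112     ] [ 0.58446618 -0.11263556  0.112     ]
hinge [0.50733399 0.15359993 0.104     ]
2v coupler (array([ 0.57721489, -0.11653923,  0.09809806]), np.float64(0.002867001688792182))
edge yaw [0.49983214 0.13131074 0.104     ] [ 0.54186873 -0.04820136  0.104     ] 103.17954983536609
edge yaw [0.52304795 0.13595456 0.104     ] [ 0.56596614 -0.04161651  0.104     ] 103.58757184347569
bottle [ 0.58574941 -0.47620622  0.1       ]
pot [ 0.38437929 -0.4204716   0.05      ]
beaker [0.62096015 0.46496534 0.05      ]
```

```bash
cat >> h.py <<'E'
def frame(yaw):
    ex=np.array([np.cos(yaw),np.sin(yaw),0]);ey=np.array([-np.sin(yaw),np.cos(yaw),0]);return ex,ey
E
python3 - <<'E'
from rig import arm
from h import *
ex,ey=frame(np.radians(13.4)); C=np.array([.541,.027,0]); Z=np.array([0,0,1.])
for sg in (1,-1):
    R=np.stack([sg*ey,sg*ex,-Z],1)
    for own,z in (((0,0),.28),((-76,0),.2),((76,0),.1),((-50,-145),.115),((-50,-145),.2)):
        q=arm.solve_ik(C+ex*own[0]/1e3+ey*own[1]/1e3+Z*z,R); print(sg,own,z,None if q is None else np.round(q,1))
E
```

```text
1 (0, 0) 0.28 [ -3.5  18.   83.3  -0.   78.6 -16.9]
1 (-76, 0) 0.2 [ -6.2  16.6  99.6  -0.   63.7 -19.6]
1 (76, 0) 0.1 [ -1.4  34.7  85.3  -0.   60.  -14.8]
1 (-50, -145) 0.115 [-19.8  28.6  95.5  -0.   55.9 -33.2]
1 (-50, -145) 0.2 [-19.8  22.4  90.1  -0.   67.5 -33.2]
-1 (0, 0) 0.28 [ -3.5  18.   83.3  -0.   78.6 163.1]
-1 (-76, 0) 0.2 [ -6.2  16.6  99.6  -0.   63.7 160.4]
-1 (76, 0) 0.1 [ -1.4  34.7  85.3  -0.   60.  165.2]
-1 (-50, -145) 0.115 [-19.8  28.6  95.5  -0.   55.9 146.8]
-1 (-50, -145) 0.2 [-19.8  22.4  90.1  -0.   67.5 146.8]
```

Run:
```python
from rig import arm
from h import *
import pickle
ex,ey=frame(np.radians(13.4)); C=np.array([.541,.027,0]); Z=np.array([0,0,1.])
R=np.stack([ey,ex,-Z],1)
cal={}
for i,own in enumerate(((0,-60),(0,-190))):
    arm.move_to(C+ex*own[0]/1e3+ey*own[1]/1e3+Z*.3,R); arm.sleep(.2)
    cal[i]=arm.get_calibration("wrist"); im=arm.snapshot("wrist"); cv2.imwrite(f"pics/w{i+1}.png",im[:,:,::-1])
    print(arm.current_ee_pos(),arm.current_t(),cal[i]["cam_to_world"][:3,3])
pickle.dump(cal,open("cal.pkl","wb"))
```

```text
[ 0.55492267 -0.0309983   0.29992912] 2.7667 [0.53546912 0.05015103 0.47008197]
[ 0.58502875 -0.15693408  0.30021032] 3.6 [ 0.56545822 -0.07585747  0.47031991]
```

View pics/w1.png

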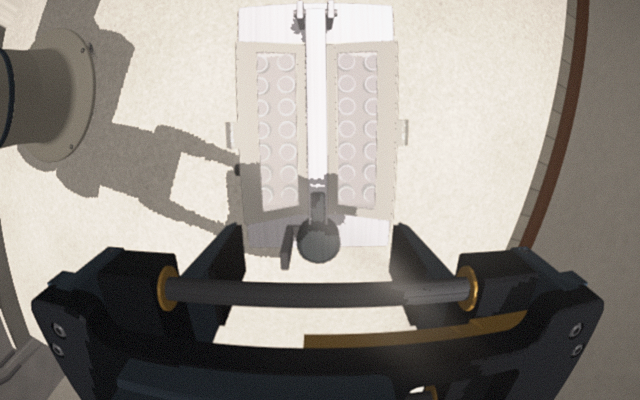

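View pics/w2.png

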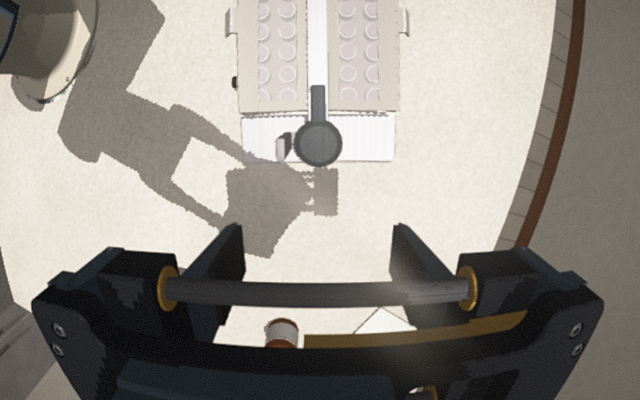

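Run:
```python
from h import *
import pickle
cal=pickle.load(open("cal.pkl","rb"))
for i,(y0,y1,x0,x1) in {0:(205,268,262,350),1:(110,172,265,350)}.items():
    im=cv2.imread(f"pics/w{i+1}.png")[y0:y1,x0:x1]
    cv2.imwrite(f"pics/w{i+1}z.png",cv2.resize(im,None,fx=8,fy=8,interpolation=cv2.INTER_CUBIC))
# bar edges in w1 (bright vs grey) per row, coupler circle
im=cv2.imread("pics/w1.png");g=cv2.cvtColor(im,cv2.COLOR_BGR2GRAY)
for r in range(40,180,20): print(r,g[r,295:340].tolist())
g=cv2.cvtColor(cv2.imread("pics/w2.png"),cv2.COLOR_BGR2GRAY)
m=((g<110)*255).astype(np.uint8);m[:100]=0;m[175:]=0;m[:,:294]=0;m[:,350:]=0
cs,_=cv2.findContours(m,cv2.RETR_EXTERNAL,cv2.CHAIN_APPROX_NONE);k=max(cs,key=cv2.contourArea)
print(cv2.minEnclosingCircle(k),cv2.boundingRect(k))
```

```text
40 [243, 243, 242, 244, 246, 245, 236, 170, 146, 144, 164, 224, 243, 242, 244, 244, 245, 245, 245, 247, 246, 245, 246, 247, 247, 247, 246, 246, 247, 243, 226, 234, 242, 244, 243, 242, 243, 244, 244, 246, 247, 246, 245, 246, 244]
60 [206, 225, 226, 219, 216, 217, 220, 222, 216, 198, 163, 206, 240, 242, 242, 243, 245, 246, 245, 245, 246, 246, 245, 247, 247, 248, 245, 246, 246, 246, 228, 206, 217, 210, 212, 213, 213, 218, 212, 209, 206, 210, 203, 216, 217]
80 [207, 211, 218, 224, 221, 222, 218, 219, 218, 205, 177, 186, 237, 241, 242, 242, 245, 246, 243, 242, 245, 245, 245, 245, 247, 247, 246, 245, 246, 247, 235, 216, 220, 218, 211, 216, 212, 213, 216, 213, 217, 222, 211, 214, 227]
100 [211, 218, 223, 224, 222, 223, 220, 222, 223, 219, 193, 171, 219, 240, 242, 243, 245, 245, 246, 243, 247, 244, 245, 245, 247, 248, 246, 245, 246, 246, 242, 227, 220, 216, 213, 212, 215, 214, 215, 215, 216, 221, 216, 205, 212]
120 [210, 199, 212, 222, 224, 215, 222, 221, 218, 223, 220, 211, 221, 242, 242, 244, 245, 246, 245, 247, 246, 244, 245, 246, 247, 247, 247, 246, 246, 247, 243, 230, 221, 212, 217, 212, 214, 213, 218, 211, 210, 217, 223, 204, 206]
140 [217, 217, 223, 219, 225, 221, 223, 218, 219, 223, 217, 195, 186, 235, 243, 243, 245, 245, 246, 247, 245, 244, 244, 245, 246, 246, 248, 245, 247, 247, 244, 234, 226, 216, 214, 214, 213, 215, 215, 213, 199, 207, 225, 218, 207]
160 [214, 205, 197, 217, 224, 226, 222, 219, 222, 224, 212, 185, 176, 225, 241, 244, 243, 245, 247, 247, 245, 245, 243, 246, 247, 247, 247, 247, 247, 246, 247, 235, 208, 199, 210, 212, 214, 215, 215, 213, 216, 218, 212, 210, 211]
((316.5, 133.0), 33.305503845214844) (294, 100, 48, 67)
```

View pics/w2z.png

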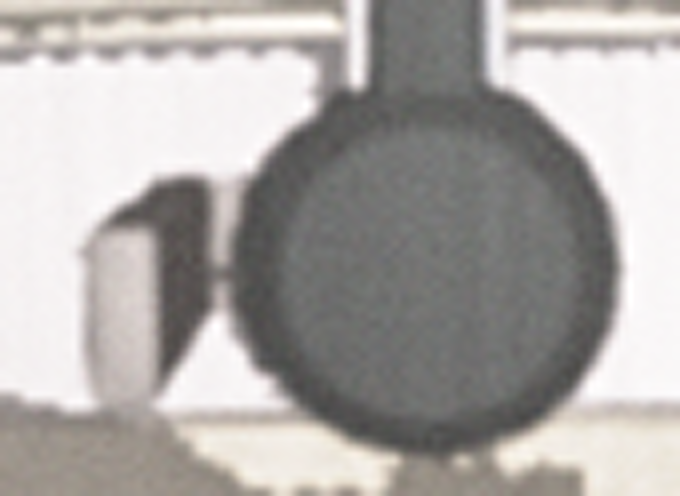

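View pics/w1z.png

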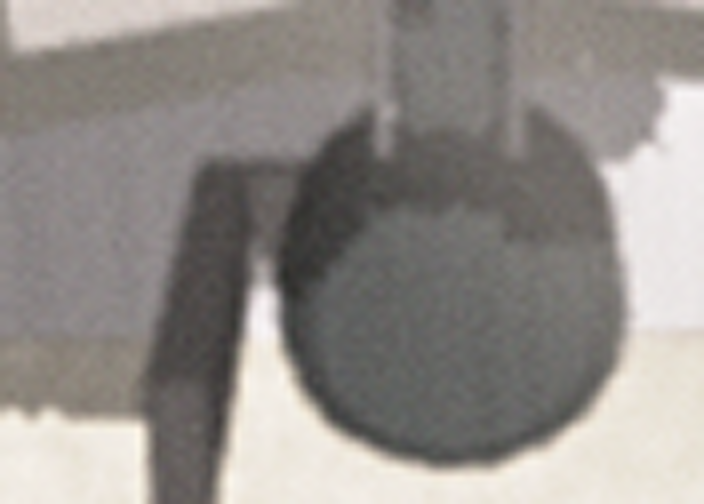

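Run:
```python
from h import *
import pickle
cal=pickle.load(open("cal.pkl","rb"));c0,c1=cal[0],cal[1]
Q=lambda x,y:(265+x/8-.44,110+y/8-.44)
W=lambda x,y:(262+x/8-.44,205+y/8-.44)
cp=onz(c1,Q(427,268),.110,True);tb=onz(c1,Q(123,316),.154,True)
cp0=onz(c0,W(455,310),.108,True)
print("coupler w2",cp,"w1",cp0,"tab",tb)
print("diam",np.linalg.norm(onz(c1,Q(232,268),.108,True)-onz(c1,Q(618,268),.108,True)),"tab size",np.linalg.norm(onz(c1,Q(88,316),.154,True)-onz(c1,Q(158,316),.154,True)),np.linalg.norm(onz(c1,Q(123,225),.154,True)-onz(c1,Q(123,410),.154,True)))
# bar edges w1 : left 306.? right 
L=[(306.4,60),(306.9,80),(307.4,100),(307.7,120),(308.1,140),(308.4,160)]
Rr=[(325.5,60),(325.7,80),(326,100),(326.2,120),(326.6,140),(326.8,160)]
for E in(L,Rr):
    p=np.array([onz(c0,u,.104,True)[:2] for u in E]);v=np.linalg.svd(p-p.mean(0))[2][0];v*=np.sign(v[1]);print("yaw",np.degrees(np.arctan2(v[1],v[0]))-90,p.mean(0))
ps=[ (np.array(onz(c0,a,.104,True))+onz(c0,b,.104,True))/2 for a,b in zip(L,Rr)]
print("widths",[np.linalg.norm(onz(c0,a,.104,True)-onz(c0,b,.104,True)) for a,b in zip(L,Rr)])
p=np.array(ps)[:,:2];v=np.linalg.svd(p-p.mean(0))[2][0];v*=np.sign(v[1]);print("mid yaw",np.degrees(np.arctan2(v[1],v[0]))-90)
d=p.mean(0)-cp[:2];print("coupler->barmid yaw",np.degrees(np.arctan2(d[1],d[0]))-90)
d=cp-tb
for yaw in(13,13.5,14):
    ex,ey=frame(np.radians(yaw));print(yaw,"tab-coupler own",-d@ex,-d@ey,"centre",cp+ey*.145)
```

```text
coupler w2 [ 0.57585881 -0.11516616  0.11      ] w1 [ 0.57606236 -0.11359511  0.108     ] tab [ 0.53788512 -0.12521794  0.154     ]
diam 0.056587969398130024 tab size 0.009099965615770358 0.024164012138194718
yaw 14.283799225680951 [0.52497173 0.0455804 ]
yaw 14.275100842529568 [0.54620875 0.05061182]
widths [np.float64(0.02208313586187227), np.float64(0.021761257023456514), np.float64(0.021614528947240367), np.float64(0.021642706671406987), np.float64(0.021848622114194853), np.float64(0.02199913212058229)]
mid yaw 14.27944211795959
coupler->barmid yaw 13.855427085312286
13 tab-coupler own -0.039261579476259856 -0.0012519387789097652 centre [0.5432409 0.0261175 0.11     ]
13.5 tab-coupler own -0.03927100960381355 -0.0009092735418954099 centre [0.54200923 0.02582748 0.11      ]
14 tab-coupler own -0.03927744909194202 -0.0005665390601804409 centre [0.54078013 0.02552672 0.11      ]
```

```bash
cat >> h.py <<'E'
YAW=np.radians(14.0); EX,EY=frame(YAW); C0=np.array([.541,.0255,0]); Z=np.array([0,0,1.])
RT=np.stack([EY,EX,-Z],1)
def own(x,y,z): return C0+EX*x/1e3+EY*y/1e3+Z*z/1e3
E
cat > press.py <<'E'
import sys
from rig import arm
from h import *
s=int(sys.argv[1])
if arm.current_width()>.01: arm.grip(0.0)
arm.move_to(own(s*76,0,170),RT)
f0=arm.current_force(); print("f0",f0,arm.current_width())
arm.move_l(own(s*76,0,135),feed=.1)
print(135,(arm.current_force()-f0).round(2))
arm.move_l(own(s*78,0,118),feed=.08)
print(118,(arm.current_force()-f0).round(2))
for z in (112,108,105,103,101,99,97,96,95,94,93,92):
    arm.move_l(own(s*min(84,78+(118-z)*.35),0,z),feed=.05); arm.sleep(.05)
    f=arm.current_force()-f0; print(z,f.round(2),arm.current_ee_pos()[2].round(4))
    if f[2]>15: break
arm.sleep(.2);print((arm.current_force()-f0).round(2))
arm.move_l(own(s*80,0,120),feed=.1)
c=arm.get_calibration("wrist")
arm.move_l(own(s*76,0,170),feed=.2)
print((arm.current_force()-f0).round(2),arm.current_t())
E
python3 press.py -1
```

```text
f0 [-0.27851608 -0.5117601   0.39088328] 0.0002742020605394813
135 [-0.44  0.26 -0.04]
118 [0.02 1.22 0.03]
112 [ 0.26 -0.38 -0.14] 0.1121
108 [ 0.08  0.92 -0.13] 0.1079
105 [ 0.68 -0.02 -0.31] 0.1049
103 [0.52 0.66 0.4 ] 0.1029
101 [0.53 0.53 0.7 ] 0.1009
99 [ 0.41  0.42 -0.27] 0.0989
97 [ 0.99  0.2  -0.02] 0.0969
96 [ 0.66  0.05 -0.46] 0.096
95 [-1.45  0.46  5.1 ] 0.0951
94 [-4.73  0.96 22.81] 0.0948
[-5.13  0.97 23.23]
[-0.73  1.55 -0.43] 10.825
```

Run:
```python
from rig import arm
from h import *
arm.move_to(own(0,-60,300),RT);arm.sleep(.1)
im=arm.snapshot("wrist");cv2.imwrite("pics/w3.png",im[:,:,::-1])
im=arm.snapshot("scene");cv2.imwrite("pics/scene1.png",im[:,:,::-1]);t=im[170:270,255:395,::-1]
cv2.imwrite("pics/scene1z.png",cv2.resize(t,None,fx=5,fy=5,interpolation=cv2.INTER_CUBIC))
```

```text
(no output)
```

View pics/w3.png

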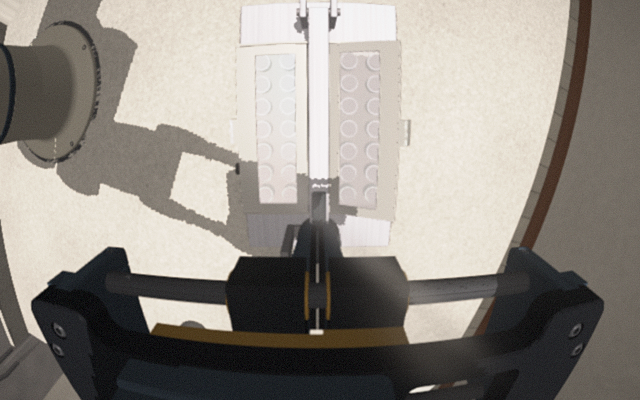

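View pics/scene1z.png

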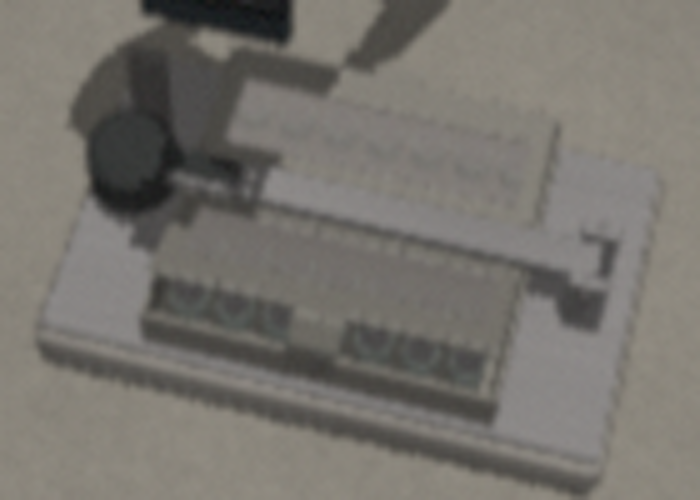

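```bash
python3 press.py 1
python3 - <<'E'
from rig import arm
from h import *
arm.move_to(own(0,-190,300),RT);arm.sleep(.1)
c=arm.get_calibration("wrist")
im=arm.snapshot("wrist");cv2.imwrite("pics/w4.png",im[:,:,::-1])
for n in("scene","top"):
  im=arm.snapshot(n);cv2.imwrite(f"pics/{n}2.png",im[:,:,::-1])
t=cv2.imread("pics/scene2.png")[170:270,255:395]
cv2.imwrite("pics/scene2z.png",cv2.resize(t,None,fx=5,fy=5,interpolation=cv2.INTER_CUBIC))
t=cv2.imread("pics/top2.png")[145:260,235:385]
cv2.imwrite("pics/top2z.png",cv2.resize(t,None,fx=5,fy=5,interpolation=cv2.INTER_CUBIC))
for s in(-1,1):
  for a in (0,.1,.2): 
    ca,sa=np.cos(a),np.sin(a); print(s,a,[np.round(proj(c,own(s*(14+86*ca-5*sa),y,90+86*sa+5*ca),True),1) for y in (-105,0)])
E
```

```text
f0 [ 0.0758036  -0.22618406  1.17832653] 0.00042430756344704425
135 [ 1.36 -0.09 -1.35]
118 [ 0.38  0.39 -1.76]
112 [ 0.26 -0.07 -1.26] 0.1119
108 [ 0.09  0.22 -1.44] 0.1079
105 [-0.66  0.61 -2.63] 0.1049
103 [ 0.07  0.17 -1.81] 0.103
101 [ 0.44  0.5  -1.68] 0.1009
99 [ 0.46 -0.43 -0.64] 0.0989
97 [ 1.08 -0.07 -0.97] 0.0969
96 [ 0.43 -0.84 -0.88] 0.096
95 [-0.6   0.12  3.12] 0.0952
94 [-5.18  0.06 15.79] 0.0949
[-4.59  0.11 15.47]
[-0.89 -0.38 -1.85] 17.3167
-1 0 [array([235.2, 110.5]), array([235. ,  27.6])]
-1 0.1 [array([234.1, 110.6]), array([233.9,  25.8])]
-1 0.2 [array([233.7, 110.6]), array([233.5,  24. ])]
1 0 [array([399.5, 110.5]), array([399.7,  27.5])]
1 0.1 [array([400.5, 110.6]), array([400.7,  25.8])]
1 0.2 [array([400.9, 110.6]), array([401.1,  23.9])]
```

View pics/w4.png

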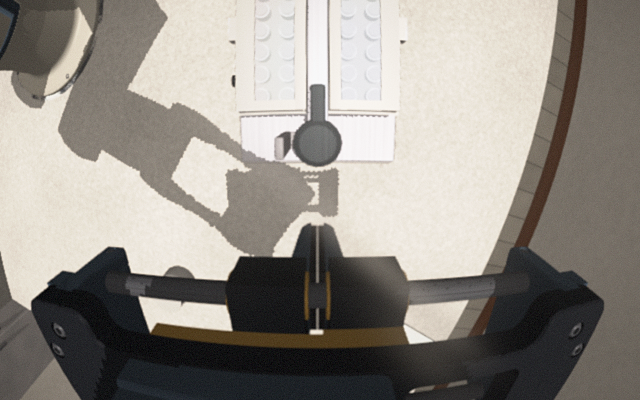

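View pics/scene2z.png

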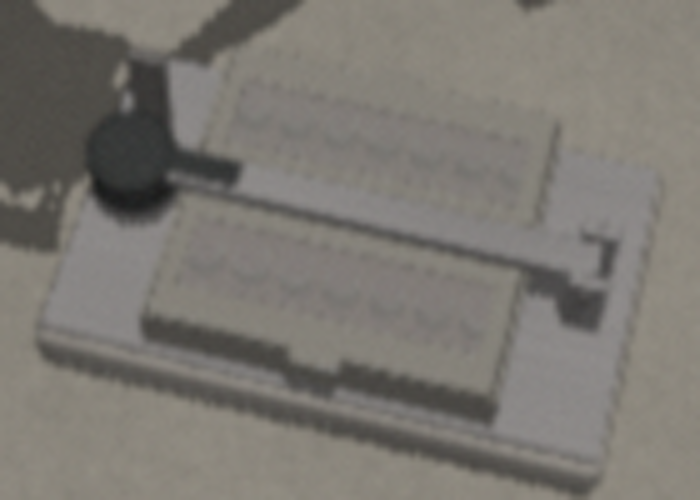

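View pics/top2z.png

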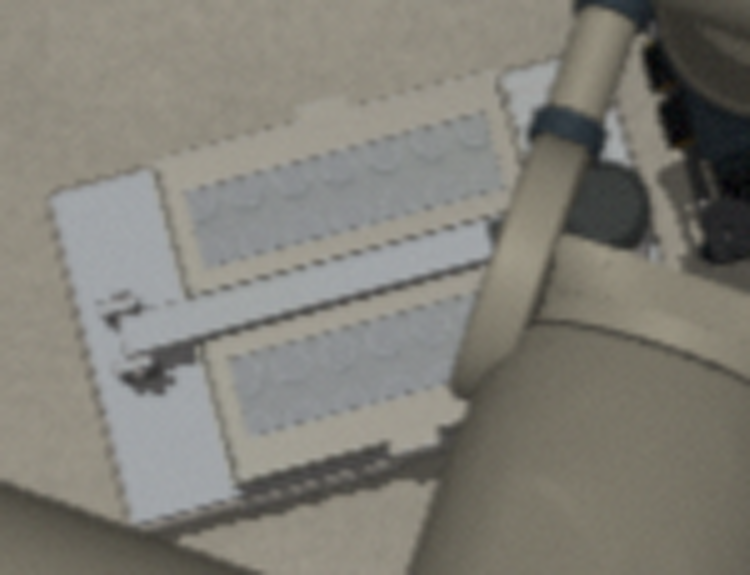

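```bash
cat > grip.py <<'E'
from rig import arm
from h import *
arm.grip(.045)
arm.move_to(own(-40,-145.5,190),RT)
f0=arm.current_force();print("f0",f0.round(2),arm.current_width())
arm.move_l(own(-40,-145.5,117.5),feed=.1);arm.sleep(.05)
print("down",(arm.current_force()-f0).round(2),arm.current_ee_pos())
c=arm.get_calibration("wrist");im=arm.snapshot("wrist");cv2.imwrite("pics/w5.png",im[:,:,::-1])
arm.grip(0.0);arm.sleep(.1)
print("grip",arm.current_width(),(arm.current_force()-f0).round(2),arm.current_t())
im=arm.snapshot("wrist");cv2.imwrite("pics/w6.png",im[:,:,::-1])
np.save("f0.npy",f0)
E
python3 grip.py
```

```text
f0 [-0.39 -0.51  0.81] 0.04511508861382853
down [ 0.64  1.19 -1.02] [ 0.53794325 -0.12556605  0.11822214]
grip 0.01006633715183192 [ 1.92  2.26 -0.96] 21.6083
```

View pics/w6.png

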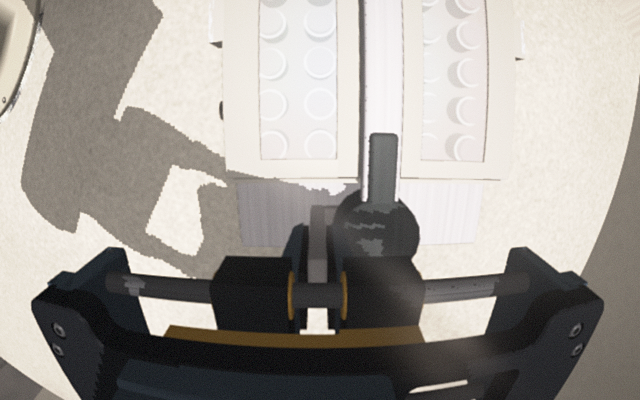

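Run:
```python
from rig import arm
from h import *
f0=np.load("f0.npy");p=arm.current_ee_pos();np.save("p0.npy",p)
for d in (4,8,11,13):
    arm.move_l(p-EX*d/1e3,RT,feed=.04);arm.sleep(.1)
    f=arm.current_force()-f0;print(d,"own f",(f@EX).round(2),(f@EY).round(2),f[2].round(2),arm.current_width(),((arm.current_ee_pos()-p)@EX*1e3).round(2))
print(arm.current_t())
im=arm.snapshot("wrist");cv2.imwrite("pics/w7.png",im[:,:,::-1])
```

```text
4 own f 4.12 1.44 -1.38 0.009703664229294992 -3.87
8 own f 5.47 1.54 -2.97 0.009543579993675352 -7.74
11 own f 6.19 1.8 -3.39 0.009764127701768894 -10.59
13 own f 6.86 1.72 -3.94 0.00958285456825992 -12.5
23.0583
```

View pics/w7.png

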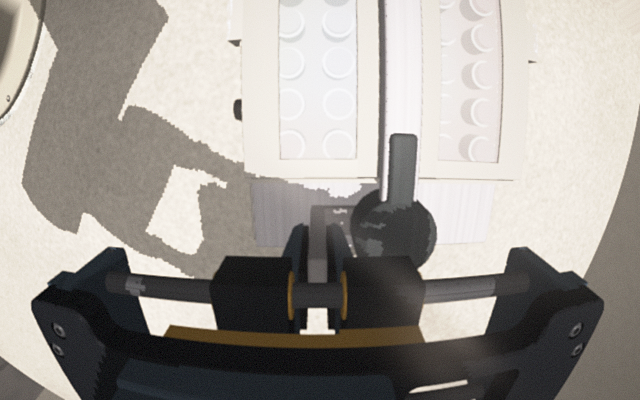

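Run:
```python
from rig import arm
from h import *
f0=np.load("f0.npy");p=np.load("p0.npy")-EX*.0132
H=own(0,145,98)
for th in (.015,.03,.06,.1,.15,.2,.25,.29):
    M=cv2.Rodrigues(-EX*th)[0]
    arm.move_l(H+M@(p-H),M@RT,feed=.05);
    f=arm.current_force()-f0;print(th,"own f",(f@EX).round(2),(f@EY).round(2),f[2].round(2),arm.current_width().round(4),(arm.current_ee_pos()-H-M@(p-H)).round(4))
    if abs(f[2])>15: print("STOP");break
arm.sleep(.3);print((arm.current_force()-f0).round(2),arm.current_t())
im=arm.snapshot("wrist");cv2.imwrite("pics/w8.png",im[:,:,::-1])
im=arm.snapshot("scene");cv2.imwrite("pics/scene3.png",im[:,:,::-1])
cv2.imwrite("pics/scene3z.png",cv2.resize(im[130:290,215:405,::-1],None,fx=4,fy=3.7,interpolation=cv2.INTER_CUBIC))
```

```text
Traceback (most recent call last):
AttributeError: 'float' object has no attribute 'round'
```

Run:
```python
from rig import arm
from h import *
f0=np.load("f0.npy");p=np.load("p0.npy")-EX*.0132
H=own(0,145,98)
for th in (.015,.03,.06,.1,.15,.2,.25,.29):
    M=cv2.Rodrigues(-EX*th)[0]
    arm.move_l(H+M@(p-H),M@RT,feed=.05)
    f=np.array(arm.current_force())-f0;print(th,"own f",np.round([f@EX,f@EY,f[2]],2),round(arm.current_width(),4),np.round(arm.current_ee_pos()-H-M@(p-H),4))
    if abs(f[2])>15: print("STOP");break
arm.sleep(.3);print((arm.current_force()-f0).round(2),arm.current_t())
im=arm.snapshot("wrist");cv2.imwrite("pics/w8.png",im[:,:,::-1])
im=arm.snapshot("scene");cv2.imwrite("pics/scene3.png",im[:,:,::-1])
cv2.imwrite("pics/scene3z.png",cv2.resize(im[130:290,215:405,::-1],None,fx=4,fy=3.7,interpolation=cv2.INTER_CUBIC))
```

```text
0.015 own f [ 6.48  1.38 -3.66] 0.0095 [0.0005 0.0001 0.    ]
0.03 own f [ 6.83  1.21 -5.28] 0.0098 [0.0006 0.0001 0.0002]
0.06 own f [ 6.05  1.34 -3.47] 0.0097 [0.0007 0.0002 0.0003]
0.1 own f [ 7.62  0.63 -4.25] 0.0103 [0.0007 0.0002 0.0003]
0.15 own f [ 6.98  1.09 -3.87] 0.0097 [0.0007 0.0002 0.0003]
0.2 own f [ 7.08  1.09 -4.86] 0.0099 [0.0007 0.0002 0.0003]
0.25 own f [ 6.78  1.22 -4.27] 0.0101 [0.0007 0.0002 0.0003]
0.29 own f [ 6.23 -0.57 -4.63] 0.0099 [0.0007 0.0003 0.0003]
[ 6.16  3.39 -3.88] 26.575
```

View pics/w8.png

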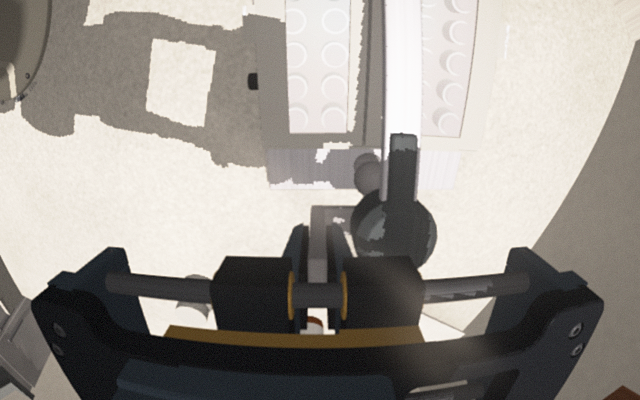

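View pics/scene3z.png

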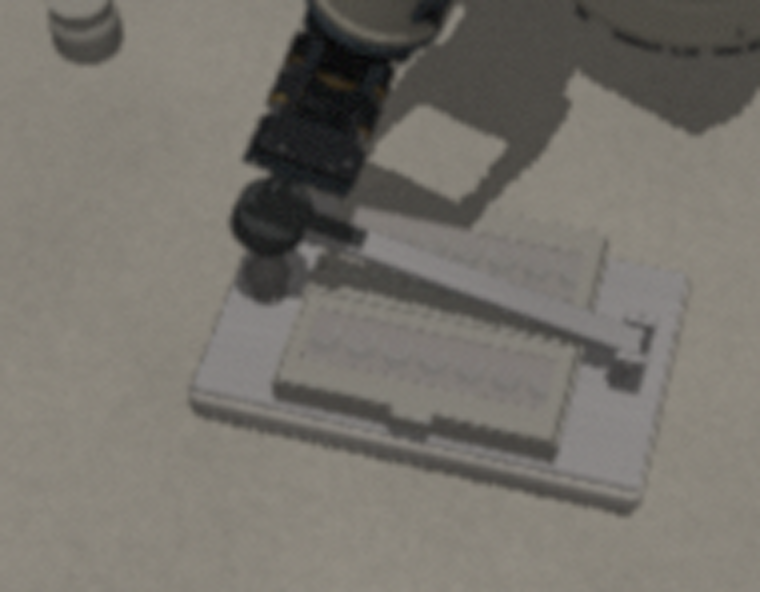

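The bar is raised and the ball stud shows below it. The cup sits at about (393,230) in the wrist image, the same place relative to the fingers as before the lift, so nothing slipped. Both covers are still flush.

Run:
```python
from rig import arm
from h import *
arm.sleep(.5);f0=np.load("f0.npy")
print(np.abs(arm.current_dq()).max(),(arm.current_force()-f0).round(2),arm.current_width(),arm.current_ee_pos(),arm.current_t())
print(arm.sign_off())
```

```text
0.10619821112618108 [ 6.78  2.98 -4.61] 0.01030544442430421 [ 0.52103636 -0.11119831  0.19978478] 27.175
the job is handed in; nothing more can be done
None
```

I pressed both covers shut, pulled the latch about 12.5 mm by its tab and lifted the bar to about 0.29 rad. That puts the coupler roughly 83 mm above where it sat. I handed the job in at about 27 s, still holding the bar by the tab. `arm.sign_off()` reports no verdict.

**Last checks:**
- **Tab:** the fingers were closed on it at 10.3 mm, against its 10 mm thickness.
- **Forces:** the latch spring pulled with about 6–7 N and the bar's weight was about 4 N, both near what was expected.
- **Position:** the arm was at rest (at most 0.1 °/s), and the cup had not moved relative to the fingers during the lift.
- **Covers:** both look flush and shut in the pictures taken after the presses and after the lift.
- **Loose items:** the arm's path stayed well away from the bottle, pot and beaker, but I did not measure their positions again at the end.

**What disagreed:**
- **Catch:** I never felt the catches' 2–5 N resistance while pressing. The force only rose at 95 mm, where the covers are fully shut, and reached 23 N on the front and 16 N on the rear. That the covers are latched rests on the pictures.
- **Yaw:** the estimates of the shaker's yaw ran from 13.2° to 14.3°. I used 14°.

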